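# Set the chimney and hold the toy engine in the cam clamp

## Robot

A 7-joint arm with a two-finger parallel gripper is mounted at the origin on the work surface. World frame = base frame: x ahead of the robot, y to its left, z up, the work surface at z = 0. Lengths are in m, angles in rad, forces in N, time in s.
With the tool pointing down it reaches from about 0.425 to 0.825 m from the base axis. Payload 3.6 kg.
Tool frame: the origin (TCP) lies between the finger pads; the fingertips stand 11 mm ahead of it and the grasp point (between the pads) lies 8 mm behind it (env.tip_reach is the distance from the TCP to the fingertips, in m); z points along the fingers, y is the line along which they close (so a half turn about z gives the same grasp; the last joint's range is limited). The gripper opens to 85 mm and grips with 20 to 120 N. Pads are 22 mm wide; open, the fingers measure 114 mm over their backs; the gripper's body (76 mm by 85 mm) begins 54 mm behind the grasp point. The pads swing forward as they close: fully open they stand 13 mm farther back than shut.
Start: joints at [-0.026, 0.615, -0.013, 1.423, 0.008, 1.103, -0.04], TCP at [0.65, 0, 0.242] pointing down, gripper open.
Joint ranges: [-3.12, 3.12], [-0.3, 2.06], [-1.34, 1.32], [0.26, 2.42], [-1.36, 4.5], [0.01, 1.98], [-2.84, 2.84]. Speed limits (rad/s): [2.79, 2.79, 3.14, 3.14, 3.14, 3.14, 3.14].

## Interface

Orientations are given as [roll, pitch, yaw] about the fixed x, y, z axes, in that order (R = Rz(yaw) Ry(pitch) Rx(roll)).
In Python, from station import env, camera, camera_params, hand_in gives the robot as it stands.
- The arm moves only by the shell command python3 -m jog 'ROWS' [FORCE]. ROWS is JSON, a list of rows, each an object with "fingers": the closure, from 0 (fully open) to 1 (shut); "travel": the shift along the world's x, y, z each as a share of 0.15 m, from -1 to 1, a list of three; "rot": the turn, a rotation vector about the world's x, y, z each as a share of 0.5 rad, from -1 to 1, a list of three. A call has exactly 10 rows; each row is the pose to reach, as a shift and turn from the pose commanded when the call began; what a row does not reach only later rows make up. A row lasts 1/10 s, in which the tool goes at most 50 mm and 8.59 degrees, less where a joint would pass 70% of its speed; a pose out of reach is approached as far as the arm can. A call with a number of a shift or a turn outside -1 to 1 is refused whole. A call with a gripper value outside its range is refused whole. The fingers move at their own pace and stop on an object; FORCE is the grip in N (left out, the last holds). Time passes only in rows, so rows that repeat a pose let the fingers close, or fill a call up. It gives the time, the measured TCP pose, the force, the opening and the grip force at its end, in the units of the state.
- env.observe(): the state, without advancing time (a new reading comes with each control period).
- camera(name): name is "scene" or "side" or "wrist"; returns the picture (400x640x3 uint8, red, green, blue); there is no depth.
- camera_params(name): a dict with "fov_y" (degrees; the focal length in pixels is half the picture's height over the tangent of half this angle, whatever the lens; pixels are square), "cx", "cy" (the principal point, pixels), "rvec" (rotation vector, rad) and "tvec" (3), from world to camera coordinates, as OpenCV has them. Camera axes: x right, y down, z forward; pixel columns grow to the right and rows downward; lengths in m; the calibration is good to about 2 mm. A picture is of the moment at which its call begins: read the wrist's pose just before it. camera_params takes no time and is no camera call; for the wrist camera it gives the pose at the moment of the call.
- hand_in(): hands the job in; it is judged then, once.
The state is a dict: "time_s": time; "joints": joint angles; "joint_vel": joint speeds; "tau": joint torques, N m; "ee_pos": TCP position; "orientation": TCP orientation; "ft_force": force on the tool from outside, world axes, zero at the start; "torque": the same for the moment, N m; "grip_width": finger opening in m; "grasp_force": force on a finger pad.
Only numpy, scipy, OpenCV 4.12 (cv2) and the standard library are available. Lean on these libraries where they do the work, as an engineer would, in place of code of your own. Each camera call takes 0.05 s, during which the arm holds its last target. There are 200 camera calls.

## Task

The toy engine in the gluing jig is ready to be glued up. While the clamp is still open, take the tall turned chimney out of the drilled board, set it upright and fully home in the hole on top of the engine and let go of it; then swing the spring-loaded cam lever round to its highest lift, so that the jaw squeezes the cab tight against the boiler, and finish still holding the lever there with the gripper while the glue grabs. Leave the other turned parts, the glue bottle and the tin where they are.

Things in the scene. Friction and masses are not known exactly. Their poses are not given: they have to be found in the camera images.
- jig: Gluing jig fixed on the bench: plywood base 160 (x) by 320 (y) by 18 mm. Origin at bench height, base from y = -165 to +155 mm. y axis = jaw travel: the jaw (72 wide, top 84 mm above the bench) closes towards +y, to the dark fence (face at y = +115 mm, top 76 mm up); the cam is at the -y end. Two low aluminium rails guide the engine's chassis.
- cam_pivot (a point): Pivot axis of the cam lever (vertical), at the height of the lever bar, 69 mm above the bench. In the jig's frame at x = 0, y = -126 mm.
- cam (a joint): Angle of the eccentric (steel disc 52 mm across, 10 mm off centre, its strap drives the jaw) and its lever, rad: 0 at rest, jaw open; grows clockwise seen from above. Lift is highest at 1.75 (100 degrees), falls again beyond; end stop 2.20. Jaw stroke 12.9 mm. A return spring (0.1 N m at rest, 0.3 at highest lift, some 3 N at the knob) swings it back to 0 when let go.
- lever: Steel lever bar, 20 wide, 8 mm thick, top 73 mm above the bench, turning level. Origin on the pivot axis; x axis along the bar to the knob. At rest it points to the jig's +x and 10 degrees towards +y; at highest lift it lies exactly in line with the jaw's travel, pointing straight away from the jaw (jig's -y).
- knob_grip (a point): Grip point on the upright round black knob at the lever's end: on its axis, 100 mm from the pivot, 106 mm above the bench. Knob 25 mm in diameter, 76 to 124 mm above the bench; it revolves freely on its spindle, so the gripper need not turn with the lever.
- pad: Cork facing of the jaw, 66 wide, 42 mm high, that presses on the rear of the cab; it yields like a spring of 3 N per mm. Origin moves with the jaw: at rest 18 mm above the jig's origin; the pressing face is 32 mm to -y of it.
- loco: Toy engine less its cab, one loose beech piece on the jig's base between the rails, front (+y) at the fence. Chassis 155 long (y), 60 wide, 18 mm thick; on it in front a square smokebox 50 wide, 36 long, 52 mm high with the chimney hole in its top, then a round boiler, 48 mm diameter, 54 long. Origin: centre of the chassis's underside.
- chimney_hole (a point): Centre of the mouth of the chimney hole, in the smokebox's flat top, 88 mm above the bench. Round upright blind hole, 19 mm in diameter, 22 mm deep, 1 mm chamfer.
- cab: Loose cab, 60 wide, 48 long (74 by 58 over the roof), 70 mm high, standing on the chassis behind the boiler with a gap of 2 to 5 mm to close. Origin: centre of its underside; y axis towards the boiler. Roof top 106 mm above the bench. The gap is closed when the origin is 36.5 mm behind (-y of) the loco's origin.
- rack: Drilled board, fixed, 200 (x) by 56 (y) by 30 mm high, with three blind holes of 19 mm, 22 mm deep, 65 mm apart along its x axis on the centre line; the three turned parts stand in them in any order. Origin: centre of the underside.
- chimney: Turned beech chimney, 63 mm long, tallest of the turned parts, flared top, 20 to 45 g. Origin: centre of the spigot's foot; z up. Tapered spigot 13 mm diameter at the foot, 17 at the shoulder 16 mm up; collar 24 from 16 to 20; plain stack 20 to 22 from 22 to 54 (grip 40 mm up); rim 30 from 56 to 63. Stands in the board on its shoulder, foot 14 mm above the bench.
- dome: Low round-topped turned steam dome in the board, 32 mm in diameter, 39 mm over all; origin at the foot of its spigot. To be left alone.
- whistle: Slim turned whistle in the board, stem 12 mm in diameter, collar 22 mm, 45 mm over all; origin at the foot of its spigot. To be left alone.
- glue_bottle: White glue bottle with a pointed nozzle, 52 mm in diameter, 147 mm tall, standing on the bench; origin at the centre of its underside. To be left alone.
- tin: Small paint tin, 68 mm in diameter, 76 mm tall, standing on the bench; origin at the centre of its underside. To be left alone.
Things that resemble listed ones, but are neither listed nor needed, are in the scene too. What is shaped like the cab but pink or yellow is not meant.

How it is judged:
By the outcome, as a careful person would: the job done as asked, in the order asked, and still so for the second after the job is handed in, while the arm keeps its last pose, push and grip.
It also fails if it takes over 51 s, if anything falls off the work surface, if the arm or the gripper's body presses on something with over 40 N, if the wrist force passes 120 N, or if a joint passes its speed limit or range.

## Working session

There is one attempt and no reset: what is moved stays moved. The work goes in short steps, Python scripts to look and compute and a shell command to move; the robot and the scene stay as the last step left them, time stands still between calls to the robot, and variables do not carry over. Pictures are saved under pics/ and viewed, at most 10 in all, crops included, and the job is handed in when it is done.

```bash
ls; mkdir -p pics; python3 - <<'E'
from station import env, camera, camera_params
import cv2,numpy as np
a=camera("scene");b=camera("side");w=camera("wrist")
for n,i in zip(("scene","side","wrist"),(a,b,w)):
    cv2.imwrite(f"pics/{n}0.png",i[:,:,::-1]); p=camera_params(n); print(n,p)
s=env.observe();print(s["time_s"],s["ee_pos"],s["orientation"],env.tip_reach)
E
```

```text
pics
scene {'fov_y': 55.40543939239224, 'cx': 313.9495988268284, 'cy': 190.04079477217036, 'rvec': array([ 1.47772155,  2.25370001, -0.76796095]), 'tvec': array([ 0.28220332, -0.32972278,  1.42165873])}
side {'fov_y': 51.9381490485748, 'cx': 317.8889752464104, 'cy': 199.2337725088044, 'rvec': array([ 0.53737778, -2.51380203,  1.4308669 ]), 'tvec': array([0.50997491, 0.22310895, 0.94472897])}
wrist {'fov_y': 61.995824311545086, 'cx': 315.6626817182346, 'cy': 200.71153439716653, 'rvec': array([-2.86255376e+00, -2.45113247e-03,  1.68785599e-03]), 'tvec': array([-0.6492894 , -0.03723675,  0.37892985])}
0.15 [6.49425577e-01 1.31303254e-05 2.41370333e-01] [-3.13953923e+00  4.89836317e-05  1.57085886e+00] 0.011
```

View pics/scene0.png

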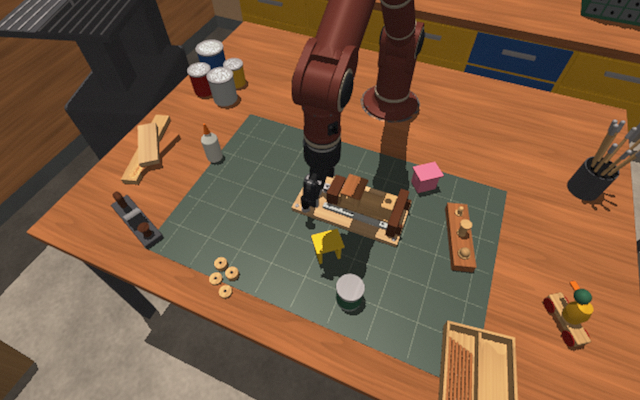

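View pics/side0.png

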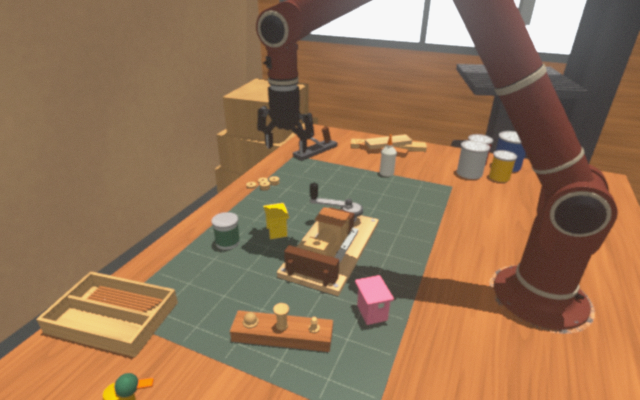

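View pics/wrist0.png

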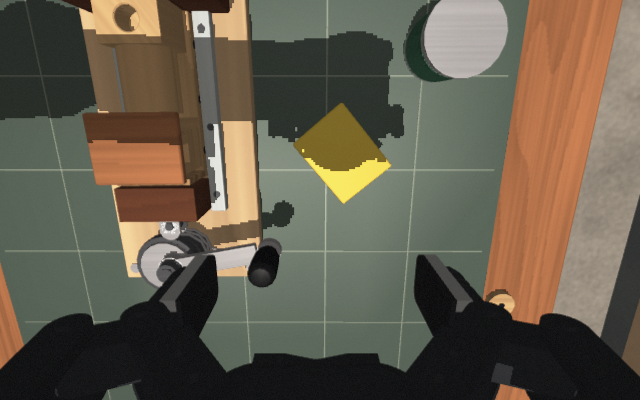

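The scene view shows the drilled board at (460,237) with dome (464,253), a taller flared part (465,227) and whistle (458,211). The jig is at (352,208), with knob (313,190). Pink (427,177) and yellow (327,245) decoys stand near it.
In the side view the board parts are (250,318), (281,312) and (314,325). In the wrist view the hole is at (128,17), the knob top at about (265,275) and the pivot at about (165,265).

Candidates for the chimney, in side pixels: dome (250,318), which is low and round; the middle part (281,312), tall with a flared top; whistle (314,325), slim. The rings at (262,183) are not candidates. I choose the middle one.

```bash
cat > h.py <<'E'
import numpy as np, cv2
from station import env, camera, camera_params
def ray(p,uv):
    f=200/np.tan(np.radians(p["fov_y"])/2); R=cv2.Rodrigues(np.array(p["rvec"]))[0]
    d=R.T@np.array([(uv[0]-p["cx"])/f,(uv[1]-p["cy"])/f,1]); return -R.T@np.array(p["tvec"]), d/np.linalg.norm(d)
def plane(p,uv,z):
    c,d=ray(p,uv); return c+d*(z-c[2])/d[2]
def tri(*rs):
    A=sum(np.eye(3)-np.outer(d,d) for c,d in rs); b=sum((np.eye(3)-np.outer(d,d))@c for c,d in rs)
    x=np.linalg.solve(A,b); return x, max(np.linalg.norm(np.cross(x-c,d)) for c,d in rs)
def proj(p,X):
    f=200/np.tan(np.radians(p["fov_y"])/2); R=cv2.Rodrigues(np.array(p["rvec"]))[0]; q=R@np.array(X)+p["tvec"]
    return q[:2]/q[2]*f+[p["cx"],p["cy"]]
E
python3 - <<'E'
from h import *
np.set_printoptions(precision=3,suppress=True)
s,d,w=[camera_params(n) for n in("scene","side","wrist")]
print("chim",tri(ray(s,(466,224)),ray(d,(281,308))))
for n,uv,z in(("hole",(128,17),.088),("knob",(264,277),.124),("pivot",(165,265),.073)): print(n,plane(w,uv,z))
for n,uv,z in(("dome",(250,317),.05),("whis",(314,319),.05),("tin",(225,220),.076),("pink",(374,287),.07),("yel",(276,208),.07),("glue",(389,150),.1)): print(n,plane(d,uv,z))
a=cv2.imread("pics/side0.png")[285:360,210:350]; b=cv2.imread("pics/scene0.png")[190:280,420:500]
a=cv2.resize(a,(560,300),interpolation=2); b=cv2.resize(b,(240,270),interpolation=2)
c=np.zeros((300,800,3),np.uint8);c[:,:560]=a;c[:270,560:]=b;cv2.imwrite("pics/crop.png",c)
E
```

```text
chim (array([0.486, 0.344, 0.077]), np.float64(0.0019403646069901313))
hole [0.504 0.135 0.088]
knob [ 0.606 -0.068  0.124]
pivot [ 0.5   -0.083  0.073]
dome [0.544 0.366 0.05 ]
whis [0.425 0.318 0.05 ]
tin [0.767 0.127 0.076]
pink [0.339 0.203 0.07 ]
yel [0.68  0.012 0.07 ]
glue [ 0.485 -0.434  0.1  ]
```

View pics/crop.png

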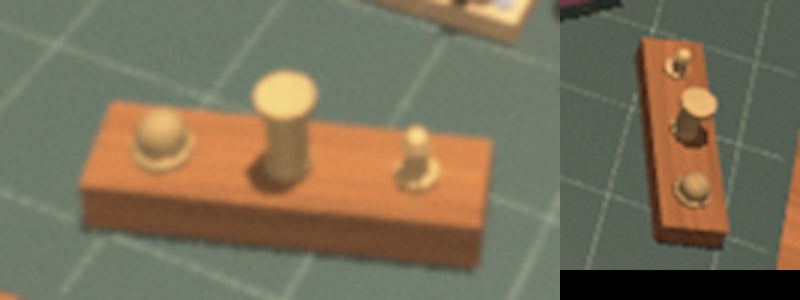

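The crop confirms it: the middle part is tall with a plain stack and flared rim, so it is the chimney. The dome is at left and the slim whistle at right.

```bash
cat > snap.py <<'E'
import sys,pickle
from h import *
p=camera_params("wrist");i=camera("wrist")[:,:,::-1]
cv2.imwrite(f"pics/{sys.argv[1]}.png",i);pickle.dump(p,open(f"pics/{sys.argv[1]}.pkl","wb"))
E
python3 -m jog '[{"fingers":0,"travel":[-0.3,0.05,0.05],"rot":[0,0,0]},{"fingers":0,"travel":[-0.6,0.1,0.1],"rot":[0,0,0]},{"fingers":0,"travel":[-0.9,0.2,0.15],"rot":[0,0,0]},{"fingers":0,"travel":[-1,0.2,0.2],"rot":[0,0,0]},{"fingers":0,"travel":[-1,0.2,0.2],"rot":[0,0,0]},{"fingers":0,"travel":[-1,0.2,0.2],"rot":[0,0,0]},{"fingers":0,"travel":[-1,0.2,0.2],"rot":[0,0,0]},{"fingers":0,"travel":[-1,0.2,0.2],"rot":[0,0,0]},{"fingers":0,"travel":[-1,0.2,0.2],"rot":[0,0,0]},{"fingers":0,"travel":[-1,0.2,0.2],"rot":[0,0,0]}]'
python3 snap.py w1
python3 -m jog '[{"fingers":0.2,"travel":[0,0.3,0],"rot":[0,0,0]},{"fingers":0.3,"travel":[0,0.6,0],"rot":[0,0,0]},{"fingers":0.4,"travel":[-0.1,0.9,0],"rot":[0,0,0]},{"fingers":0.4,"travel":[-0.1,1,0],"rot":[0,0,0]},{"fingers":0.4,"travel":[-0.1,1,0],"rot":[0,0,0]},{"fingers":0.4,"travel":[-0.1,1,0],"rot":[0,0,0]},{"fingers":0.4,"travel":[-0.1,1,0],"rot":[0,0,0]},{"fingers":0.4,"travel":[-0.1,1,0],"rot":[0,0,0]},{"fingers":0.4,"travel":[-0.1,1,0],"rot":[0,0,0]},{"fingers":0.4,"travel":[-0.1,1,0],"rot":[0,0,0]}]'
python3 snap.py w2
python3 - <<'E'
import cv2,numpy as np
a=cv2.imread("pics/w1.png");b=cv2.imread("pics/w2.png")
c=np.zeros((600,800,3),np.uint8)
c[:300,:480]=cv2.resize(a,(480,300),interpolation=3);c[300:,:480]=cv2.resize(b,(480,300),interpolation=3)
cv2.imwrite("pics/both.png",c[:,:480])
E
```

```text
time_s: 1.15
ee_pos: [0.5003, 0.0299, 0.2719]
orientation: [-3.141, 0.0, 1.571]
ft_force: [-0.9, -0.1, -0.5]
grip_width: 0.0853
grasp_force: 0.0
time_s: 2.2
ee_pos: [0.4852, 0.1792, 0.2723]
orientation: [-3.142, 0.0, 1.569]
ft_force: [0.3, -0.3, 0.0]
grip_width: 0.0515
grasp_force: 0.0
```

View pics/both.png

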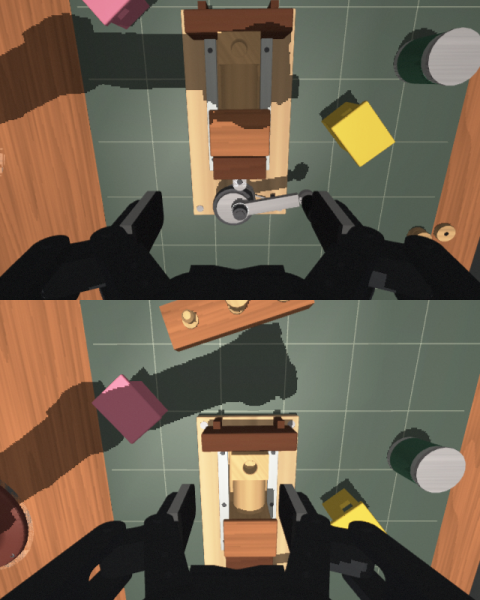

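The upper half (w1) shows the engine with its hole near full-size pixel (319,61). In the lower half (w2) the hole is near (333,223), and the board parts are at the top edge with the whistle at (252,25). I move on to get views of the chimney.

```bash

python3 -m jog '[{"fingers":0.4,"travel":[0,0.3,0],"rot":[0,0,0]},{"fingers":0.4,"travel":[0,0.6,0],"rot":[0,0,0]},{"fingers":0.4,"travel":[0,0.6,0],"rot":[0,0,0]},{"fingers":0.4,"travel":[0,0.6,0],"rot":[0,0,0]},{"fingers":0.4,"travel":[0,0.6,0],"rot":[0,0,0]},{"fingers":0.4,"travel":[0,0.6,0],"rot":[0,0,0]},{"fingers":0.4,"travel":[0,0.6,0],"rot":[0,0,0]},{"fingers":0.4,"travel":[0,0.6,0],"rot":[0,0,0]},{"fingers":0.4,"travel":[0,0.6,0],"rot":[0,0,0]},{"fingers":0.4,"travel":[0,0.6,0],"rot":[0,0,0]}]' | head -2
python3 snap.py w3
python3 -m jog '[{"fingers":0.4,"travel":[0,0.3,0],"rot":[0,0,0]},{"fingers":0.4,"travel":[0,0.5,0],"rot":[0,0,0]},{"fingers":0.4,"travel":[0,0.5,0],"rot":[0,0,0]},{"fingers":0.4,"travel":[0,0.5,0],"rot":[0,0,0]},{"fingers":0.4,"travel":[0,0.5,0],"rot":[0,0,0]},{"fingers":0.4,"travel":[0,0.5,0],"rot":[0,0,0]},{"fingers":0.4,"travel":[0,0.5,0],"rot":[0,0,0]},{"fingers":0.4,"travel":[0,0.5,0],"rot":[0,0,0]},{"fingers":0.4,"travel":[0,0.5,0],"rot":[0,0,0]},{"fingers":0.4,"travel":[0,0.5,0],"rot":[0,0,0]}]' | head -2
python3 snap.py w4
python3 - <<'E'
from h import *
import pickle
L=lambda n:(cv2.imread(f"pics/{n}.png"),pickle.load(open(f"pics/{n}.pkl","rb")))
out=np.zeros((600,800,3),np.uint8)
def crop(n,c,r,at,k):
    a,p=L(n);u,v=[int(t) for t in c];u=min(max(u,r),640-r);v=min(max(v,r),400-r)
    s=cv2.resize(a[v-r:v+r,u-r:u+r],(k,k),interpolation=cv2.INTER_NEAREST);out[at[1]:at[1]+k,at[0]:at[0]+k]=s;print(n,"origin",u-r,v-r,"scale",k/(2*r))
crop("w1",(319,61),30,(0,0),300);crop("w2",(333,223),30,(300,0),300)
for n,x in(("w3",0),("w4",300)):
    a,p=L(n);c=proj(p,(.486,.344,.077));print(c);crop(n,c,50,(x,300),300)
cv2.imwrite("pics/quad.png",out[:,:600])
E
```

```text
time_s: 3.25
ee_pos: [0.485, 0.2699, 0.2724]
time_s: 4.3
ee_pos: [0.485, 0.3449, 0.2723]
w1 origin 289 31 scale 5.0
w2 origin 303 193 scale 5.0
[316.46532782 100.2662368 ]
w3 origin 266 50 scale 3.0
[316.33636247 178.3080832 ]
w4 origin 266 128 scale 3.0
```

View pics/quad.png

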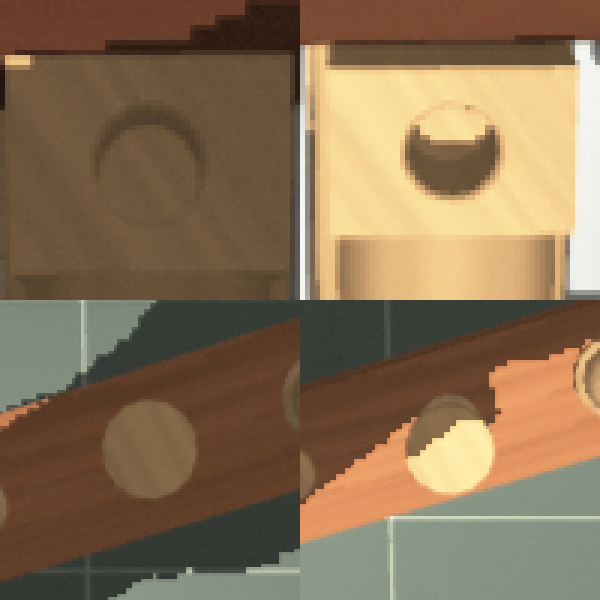

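Top row: the hole's mouth is centred at full pixels (318.8,61.5) in w1 and (333.3,223.1) in w2. Bottom row: the chimney's rim is centred at (315.8,99.7) in w3 and (316.3,178.0) in w4, standing well clear of its neighbours along the board.

```bash
python3 - <<'E'
from h import *
import pickle
np.set_printoptions(precision=4,suppress=True)
P={n:pickle.load(open(f"pics/{n}.pkl","rb")) for n in("w1","w2","w3","w4")}
print("hole",tri(ray(P["w1"],(318.8,61.5)),ray(P["w2"],(333.3,223.1))),plane(P["w2"],(333.3,223.1),.088),plane(P["w1"],(318.8,61.5),.088))
print("rim",tri(ray(P["w3"],(315.8,99.7)),ray(P["w4"],(316.3,178))),[plane(P[n],q,.077) for n,q in(("w3",(315.8,99.7)),("w4",(316.3,178)))])
# jig direction: smokebox top rear edge in w2 corners / loco
l=plane(P["w1"],(289+6/5,31+52/5),.088);r=plane(P["w1"],(289+296/5,31+52/5),.088);print(l,r)
s=env.observe();print(s["ee_pos"],s["orientation"])
E
```

```text
hole (array([0.5031, 0.1361, 0.0923]), np.float64(2.4828739252400417e-06)) [0.5033 0.1346 0.088 ] [0.5031 0.1366 0.088 ]
rim (array([0.4857, 0.3445, 0.0779]), np.float64(0.0002944499863120644)) [array([0.4854, 0.3445, 0.077 ]), array([0.486 , 0.3443, 0.077 ])]
[0.4782 0.1528 0.088 ] [0.5286 0.1528 0.088 ]
[0.485  0.345  0.2723] [-3.1416 -0.      1.5708]
```

```bash

python3 -m jog '[{"fingers":0.4,"travel":[0,0,-0.3],"rot":[0,0,0]},{"fingers":0.4,"travel":[0,0,-0.6],"rot":[0,0,0]},{"fingers":0.4,"travel":[0,0,-0.9],"rot":[0,0,0]},{"fingers":0.4,"travel":[0,0,-1],"rot":[0,0,0]},{"fingers":0.4,"travel":[0,0,-1],"rot":[0,0,0]},{"fingers":0.4,"travel":[0,0,-1],"rot":[0,0,0]},{"fingers":0.4,"travel":[0,0,-1],"rot":[0,0,0]},{"fingers":0.4,"travel":[0,0,-1],"rot":[0,0,0]},{"fingers":0.4,"travel":[0,0,-1],"rot":[0,0,0]},{"fingers":0.4,"travel":[0,0,-1],"rot":[0,0,0]}]' 
python3 -m jog '[{"fingers":0.4,"travel":[0,0,-0.15],"rot":[0,0,0]},{"fingers":0.4,"travel":[0,0,-0.3],"rot":[0,0,0]},{"fingers":0.4,"travel":[0,0,-0.45],"rot":[0,0,0]},{"fingers":0.4,"travel":[0,0,-0.5],"rot":[0,0,0]},{"fingers":0.4,"travel":[0,0,-0.5],"rot":[0,0,0]},{"fingers":1,"travel":[0,0,-0.5],"rot":[0,0,0]},{"fingers":1,"travel":[0,0,-0.5],"rot":[0,0,0]},{"fingers":1,"travel":[0,0,-0.5],"rot":[0,0,0]},{"fingers":1,"travel":[0,0,-0.5],"rot":[0,0,0]},{"fingers":1,"travel":[0,0,-0.5],"rot":[0,0,0]}]' 35
```

```text
time_s: 5.35
ee_pos: [0.4853, 0.3452, 0.123]
orientation: [3.141, -0.001, 1.571]
ft_force: [-0.1, 0.1, -0.7]
grip_width: 0.0511
grasp_force: 0.0
time_s: 6.35
ee_pos: [0.4858, 0.3457, 0.0485]
orientation: [3.14, -0.002, 1.571]
ft_force: [0.3, 0.1, 6.3]
grip_width: 0.0282
grasp_force: 34.2
```

```bash
python3 - <<'E'
from h import *
s=env.observe();print(s["time_s"],s["grip_width"],s["grasp_force"],s["ft_force"],s["torque"])
a=camera("side")[:,:,::-1];w=camera("wrist")[:,:,::-1]
o=np.zeros((450,800,3),np.uint8)
o[:,:450]=cv2.resize(a[250:350,230:330],(450,450),interpolation=3)
o[:350,450:]=cv2.resize(w[200:400,220:420],(350,350),interpolation=3)
cv2.imwrite("pics/grip.png",o)
E
```

```text
6.35 0.02820697864216253 34.18041790540883 [0.2766202  0.14970392 6.27515511] [-0.0515021   0.04368595 -0.02306746]
```

View pics/grip.png

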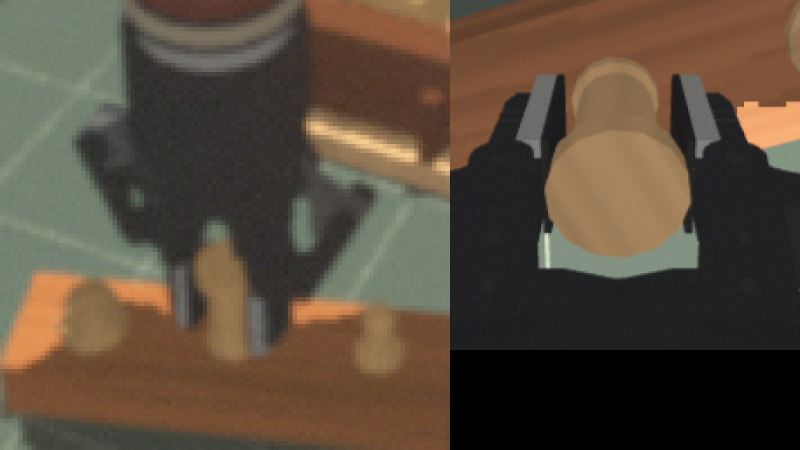

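The pads have caught the rim: width is 28 mm, and both side and wrist crops show them up at the flare. I open, go 3.5 mm lower, and close again.

```bash

python3 -m jog '[{"fingers":0.4,"travel":[0,0,0],"rot":[0,0,0]},{"fingers":0.4,"travel":[0,0,0],"rot":[0,0,0]},{"fingers":0.4,"travel":[0,0,-0.01],"rot":[0,0,0]},{"fingers":0.4,"travel":[0,0,-0.023],"rot":[0,0,0]},{"fingers":0.4,"travel":[0,0,-0.023],"rot":[0,0,0]},{"fingers":1,"travel":[0,0,-0.023],"rot":[0,0,0]},{"fingers":1,"travel":[0,0,-0.023],"rot":[0,0,0]},{"fingers":1,"travel":[0,0,-0.023],"rot":[0,0,0]},{"fingers":1,"travel":[0,0,-0.023],"rot":[0,0,0]},{"fingers":1,"travel":[0,0,-0.023],"rot":[0,0,0]}]' 35
```

```text
time_s: 7.45
ee_pos: [0.485, 0.345, 0.0439]
orientation: [-3.142, -0.0, 1.571]
ft_force: [-0.5, -0.8, -0.4]
grip_width: 0.0253
grasp_force: 34.1
```

```bash

python3 -m jog '[{"fingers":0.4,"travel":[0,0,0],"rot":[0,0,0]},{"fingers":0.4,"travel":[0,0,0],"rot":[0,0,0]},{"fingers":0.4,"travel":[0.003,0,-0.01],"rot":[0,0,0]},{"fingers":0.4,"travel":[0.003,0,-0.02],"rot":[0,0,0]},{"fingers":0.4,"travel":[0.003,0,-0.02],"rot":[0,0,0]},{"fingers":0.6,"travel":[0.003,0,-0.02],"rot":[0,0,0]},{"fingers":1,"travel":[0.003,0,-0.02],"rot":[0,0,0]},{"fingers":1,"travel":[0.003,0,-0.02],"rot":[0,0,0]},{"fingers":1,"travel":[0.003,0,-0.02],"rot":[0,0,0]},{"fingers":1,"travel":[0.003,0,-0.02],"rot":[0,0,0]}]' 35
python3 - <<'E'
from h import *
a=camera("side")[:,:,::-1];w=camera("wrist")[:,:,::-1]
o=np.zeros((450,800,3),np.uint8)
o[:,:450]=cv2.resize(a[250:350,230:330],(450,450),interpolation=3)
o[:350,450:]=cv2.resize(w[200:400,220:420],(350,350),interpolation=3)
cv2.imwrite("pics/grip2.png",o)
E
```

```text
time_s: 8.45
ee_pos: [0.4857, 0.3452, 0.0411]
orientation: [3.141, -0.0, 1.571]
ft_force: [0.5, 0.3, 2.2]
grip_width: 0.0256
grasp_force: 35.2
```

View pics/grip2.png

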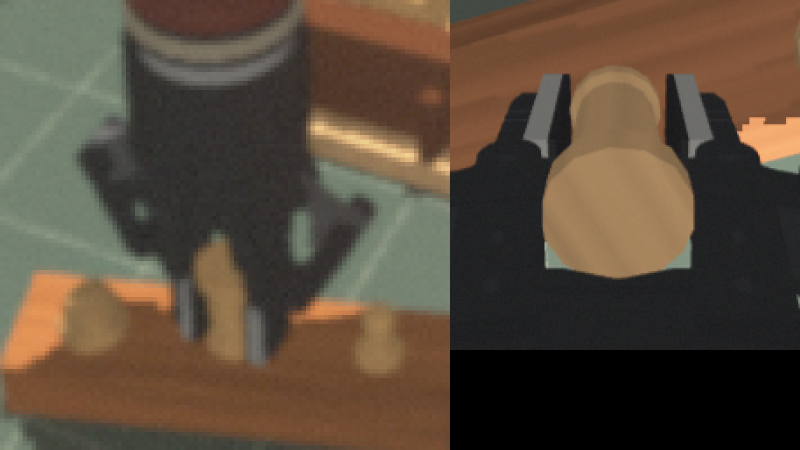

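```bash

python3 -m jog '[{"fingers":0.4,"travel":[0,0,0],"rot":[0,0,0]},{"fingers":0.4,"travel":[0,0,0],"rot":[0,0,0]},{"fingers":0.4,"travel":[0,0,0.02],"rot":[0,0,0]},{"fingers":0.4,"travel":[0,0,0.034],"rot":[0,0,0]},{"fingers":0.4,"travel":[0,0,0.034],"rot":[0,0,0]},{"fingers":0.6,"travel":[0,0,0.034],"rot":[0,0,0]},{"fingers":1,"travel":[0,0,0.034],"rot":[0,0,0]},{"fingers":1,"travel":[0,0,0.034],"rot":[0,0,0]},{"fingers":1,"travel":[0,0,0.034],"rot":[0,0,0]},{"fingers":1,"travel":[0,0,0.034],"rot":[0,0,0]}]' 35
```

```text
time_s: 9.55
ee_pos: [0.4855, 0.3451, 0.0461]
orientation: [3.142, -0.0, 1.571]
ft_force: [0.4, -0.1, 2.0]
grip_width: 0.0271
grasp_force: 34.2
```

```bash

python3 -m jog '[{"fingers":1,"travel":[0,0,0.05],"rot":[0,0,0]},{"fingers":1,"travel":[0,0,0.15],"rot":[0,0,0]},{"fingers":1,"travel":[0,0,0.35],"rot":[0,0,0]},{"fingers":1,"travel":[0,0,0.6],"rot":[0,0,0]},{"fingers":1,"travel":[0,0,0.85],"rot":[0,0,0]},{"fingers":1,"travel":[0,0,0.85],"rot":[0,0,0]},{"fingers":1,"travel":[0,0,0.85],"rot":[0,0,0]},{"fingers":1,"travel":[0,0,0.85],"rot":[0,0,0]},{"fingers":1,"travel":[0,0,0.85],"rot":[0,0,0]},{"fingers":1,"travel":[0,0,0.85],"rot":[0,0,0]}]' 35
python3 - <<'E'
from h import *
import pickle
p=camera_params("side");a=camera("side")[:,:,::-1];c=camera_params("scene");b=camera("scene")[:,:,::-1];w=camera("wrist")[:,:,::-1]
s=env.observe()["ee_pos"]
o=np.zeros((560,800,3),np.uint8)
u,v=proj(p,s).astype(int);print(u,v);x,y=proj(c,s).astype(int);print(x,y)
o[:400,:400]=cv2.resize(a[v-40:v+40,u-40:u+40],(400,400),interpolation=3)
o[:400,400:]=cv2.resize(b[y-30:y+30,x-30:x+30],(400,400),interpolation=3)
o[400:,:320]=cv2.resize(w[200:400],(512,160))[:,96:416]
cv2.imwrite("pics/lift.png",o);cv2.imwrite("pics/lift_w.png",w);cv2.imwrite("pics/lift_side.png",a)
E
```

```text
time_s: 10.55
ee_pos: [0.4849, 0.3446, 0.1722]
orientation: [-3.139, 0.002, 1.571]
ft_force: [0.4, 0.3, -1.0]
grip_width: 0.0274
grasp_force: 34.6
278 271
477 202
```

View pics/lift.png

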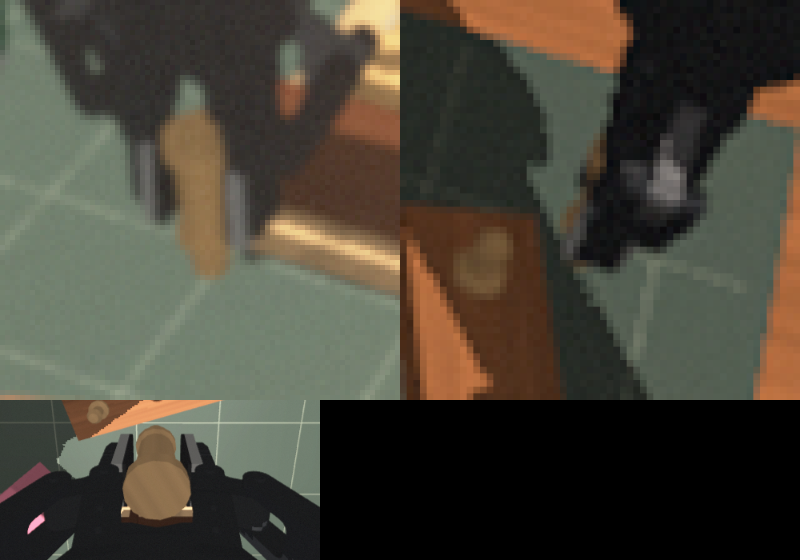

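The chimney is lifted and hangs upright between the pads. Only its stub (collar side) and rim show in the wrist view, at about (312,290). I check the tilt and offset by numbers.

```bash
python3 - <<'E'
from h import *
np.set_printoptions(precision=4,suppress=True)
w=cv2.imread("pics/lift_w.png");s=env.observe();T=np.array(s["ee_pos"]);p=camera_params("wrist");print(s["time_s"],T)
hsv=cv2.cvtColor(w,cv2.COLOR_BGR2HSV)
m=((hsv[...,0]>10)&(hsv[...,0]<22)&(hsv[...,1]>70)&(hsv[...,2]>90)).astype(np.uint8);m[:, :230]=0;m[:,400:]=0
for v in range(220,380,6):
    xs=np.flatnonzero(m[v]);
    if len(xs): print(v,xs.min(),xs.max(),len(xs),(xs.min()+xs.max())/2)
def circ(z,r,dy=0):
    t=np.linspace(0,2*np.pi,36);q=np.array([proj(p,T+[r*np.cos(k),r*np.sin(k)+dy,z]) for k in t]);return q.min(0),q.max(0)
foot=-.032
print("rim top",circ(foot+.063,.015));print("rim low",circ(foot+.056,.015));print("collar",circ(foot+.016,.012),circ(foot+.02,.012))
E
```

```text
10.7 [0.4852 0.3449 0.1728]
220 230 327 98 278.5
226 230 306 77 268.0
232 230 318 64 274.0
238 230 330 66 280.0
244 230 335 55 282.5
250 292 338 47 315.0
256 290 338 49 314.0
262 291 339 49 315.0
268 292 337 46 314.5
274 291 340 50 315.5
280 284 347 64 315.5
286 280 350 71 315.0
292 278 353 76 315.5
298 276 355 80 315.5
304 274 356 83 315.0
310 273 357 85 315.0
316 274 358 85 316.0
322 275 356 82 315.5
328 278 353 76 315.5
334 272 360 83 316.0
340 271 360 85 315.5
346 299 332 34 315.5
rim top (array([272.2255, 273.5918]), array([357.9374, 348.101 ]))
rim low (array([274.6144, 264.0684]), array([355.6379, 335.2595]))
collar (array([290.6201, 231.1867]), array([339.9919, 276.4703])) (array([290.0046, 234.3252]), array([340.5805, 280.5605]))
```

The rim (273–357) and collar (290–340) match the predictions to within a pixel, so it is held centred and upright. On to the hole.

```bash

python3 -m jog '[{"fingers":1,"travel":[0.02,-0.15,0],"rot":[0,0,0]},{"fingers":1,"travel":[0.05,-0.4,0],"rot":[0,0,0]},{"fingers":1,"travel":[0.08,-0.65,0],"rot":[0,0,0]},{"fingers":1,"travel":[0.1,-0.9,0],"rot":[0,0,0]},{"fingers":1,"travel":[0.12,-1,0],"rot":[0,0,0]},{"fingers":1,"travel":[0.12,-1,0],"rot":[0,0,0]},{"fingers":1,"travel":[0.12,-1,0],"rot":[0,0,0]},{"fingers":1,"travel":[0.12,-1,0],"rot":[0,0,0]},{"fingers":1,"travel":[0.12,-1,0],"rot":[0,0,0]},{"fingers":1,"travel":[0.12,-1,0],"rot":[0,0,0]}]'
python3 -m jog '[{"fingers":1,"travel":[0,-0.15,0],"rot":[0,0,0]},{"fingers":1,"travel":[0,-0.3,0],"rot":[0,0,0]},{"fingers":1,"travel":[0,-0.396,0],"rot":[0,0,0]},{"fingers":1,"travel":[0,-0.396,0],"rot":[0,0,0]},{"fingers":1,"travel":[0,-0.396,-0.1],"rot":[0,0,0]},{"fingers":1,"travel":[0,-0.396,-0.2],"rot":[0,0,0]},{"fingers":1,"travel":[0,-0.396,-0.27],"rot":[0,0,0]},{"fingers":1,"travel":[0,-0.396,-0.27],"rot":[0,0,0]},{"fingers":1,"travel":[0,-0.396,-0.27],"rot":[0,0,0]},{"fingers":1,"travel":[0,-0.396,-0.27],"rot":[0,0,0]}]'
```

```text
time_s: 11.7
ee_pos: [0.5031, 0.1965, 0.1734]
orientation: [-3.141, -0.001, 1.573]
ft_force: [-0.1, 0.4, -1.1]
grip_width: 0.0275
grasp_force: 34.6
time_s: 12.7
ee_pos: [0.504, 0.1361, 0.1336]
orientation: [3.14, -0.001, 1.571]
ft_force: [0.3, -0.0, -0.7]
grip_width: 0.0278
grasp_force: 34.6
```

```bash
python3 - <<'E'
from h import *
np.set_printoptions(precision=4,suppress=True)
p=camera_params("wrist");w=camera("wrist")[:,:,::-1];cv2.imwrite("pics/w5.png",w)
s=env.observe();print(s["ee_pos"],s["ft_force"])
# smokebox top front edge / sides: project expected corners
for q in((.4782,.1528,.088),(.5286,.1528,.088)): print(proj(p,q))
u,v=proj(p,(.503,.150,.088)).astype(int);print(u,v)
for r in range(v-12,v+12,4):
    print(r," ".join("%d,%d,%d"%tuple(w[r,x]) for x in range(u-70,u+71,14)))
E
```

```text
[0.5039 0.136  0.1336] [ 0.0224 -0.2556 -0.3741]
[268.9951 204.07  ]
[359.4374 204.1833]
313 208
196 26,39,62 28,37,60 30,40,64 28,38,60 39,51,75 36,50,71 43,60,81 40,57,79 56,72,89 89,90,98 161,216,245
200 189,240,254 133,131,135 80,106,130 69,97,123 68,97,123 68,97,121 65,93,118 66,93,118 68,94,118 128,129,130 177,231,252
204 192,241,254 137,137,137 71,102,129 69,98,123 70,98,121 67,94,119 70,98,124 71,101,125 72,101,127 129,129,130 179,231,252
208 190,240,254 253,254,254 87,122,154 82,118,149 82,118,148 83,117,147 78,112,141 81,115,144 78,110,140 252,253,253 179,231,252
212 191,241,254 253,254,254 84,121,152 83,119,150 87,123,156 81,116,147 82,116,147 80,114,142 79,114,144 252,253,253 179,232,252
216 191,241,254 253,254,254 84,119,150 82,119,151 83,120,152 85,120,152 80,114,144 79,113,142 78,110,142 252,253,253 178,230,251
```

```bash

python3 -m jog '[{"fingers":1,"travel":[-0.005,-0.003,0],"rot":[0,0,0]},{"fingers":1,"travel":[-0.005,-0.003,-0.03],"rot":[0,0,0]},{"fingers":1,"travel":[-0.005,-0.003,-0.06],"rot":[0,0,0]},{"fingers":1,"travel":[-0.005,-0.003,-0.09],"rot":[0,0,0]},{"fingers":1,"travel":[-0.005,-0.003,-0.12],"rot":[0,0,0]},{"fingers":1,"travel":[-0.005,-0.003,-0.14],"rot":[0,0,0]},{"fingers":1,"travel":[-0.005,-0.003,-0.155],"rot":[0,0,0]},{"fingers":1,"travel":[-0.005,-0.003,-0.165],"rot":[0,0,0]},{"fingers":1,"travel":[-0.005,-0.003,-0.165],"rot":[0,0,0]},{"fingers":1,"travel":[-0.005,-0.003,-0.165],"rot":[0,0,0]}]'
```

```text
time_s: 13.75
ee_pos: [0.5027, 0.1352, 0.1083]
orientation: [3.141, -0.0, 1.571]
ft_force: [-0.1, 0.3, -0.2]
grip_width: 0.0272
grasp_force: 34.6
```

```bash

python3 -m jog '[{"fingers":1,"travel":[0,0,-0.01],"rot":[0,0,0]},{"fingers":1,"travel":[0,0,-0.02],"rot":[0,0,0]},{"fingers":1,"travel":[0,0,-0.03],"rot":[0,0,0]},{"fingers":1,"travel":[0,0,-0.035],"rot":[0,0,0]},{"fingers":1,"travel":[0,0,-0.035],"rot":[0,0,0]},{"fingers":1,"travel":[0,0,-0.035],"rot":[0,0,0]},{"fingers":1,"travel":[0,0,-0.035],"rot":[0,0,0]},{"fingers":1,"travel":[0,0,-0.035],"rot":[0,0,0]},{"fingers":1,"travel":[0,0,-0.035],"rot":[0,0,0]},{"fingers":1,"travel":[0,0,-0.035],"rot":[0,0,0]}]'
```

```text
time_s: 14.75
ee_pos: [0.5028, 0.1353, 0.1039]
orientation: [3.141, -0.0, 1.571]
ft_force: [-2.1, 0.5, 6.5]
grip_width: 0.0271
grasp_force: 34.1
```

Contact of 6.5 N at exactly the expected height, so it is home. I release it and rise.

```bash

python3 -m jog '[{"fingers":0.4,"travel":[0,0,0],"rot":[0,0,0]},{"fingers":0.4,"travel":[0,0,0],"rot":[0,0,0]},{"fingers":0.4,"travel":[0,0,0],"rot":[0,0,0]},{"fingers":0.4,"travel":[0,0,0.1],"rot":[0,0,0]},{"fingers":0.4,"travel":[0,0,0.3],"rot":[0,0,0]},{"fingers":0.4,"travel":[0,0,0.55],"rot":[0,0,0]},{"fingers":0.4,"travel":[0,0,0.8],"rot":[0,0,0]},{"fingers":0.4,"travel":[0,0,1],"rot":[0,0,0]},{"fingers":0.4,"travel":[0,0,1],"rot":[0,0,0]},{"fingers":0.4,"travel":[0,0,1],"rot":[0,0,0]}]'
python3 -m jog '[{"fingers":0.3,"travel":[0,-0.3,0],"rot":[0,0,0]},{"fingers":0.3,"travel":[0,-0.6,0],"rot":[0,0,0]},{"fingers":0.3,"travel":[0,-0.9,0],"rot":[0,0,0]},{"fingers":0.3,"travel":[0,-1,0],"rot":[0,0,0]},{"fingers":0.3,"travel":[0,-1,0],"rot":[0,0,0]},{"fingers":0.3,"travel":[0,-1,0],"rot":[0,0,0]},{"fingers":0.3,"travel":[0,-1,0],"rot":[0,0,0]},{"fingers":0.3,"travel":[0,-1,0],"rot":[0,0,0]},{"fingers":0.3,"travel":[0,-1,0],"rot":[0,0,0]},{"fingers":0.3,"travel":[0,-1,0],"rot":[0,0,0]}]'
python3 snap.py w6
python3 - <<'E'
from h import *
import pickle
np.set_printoptions(precision=4,suppress=True)
p=pickle.load(open("pics/w6.pkl","rb"));w=cv2.imread("pics/w6.png")
def circ(z,r,x=.503,y=.1354):
    t=np.linspace(0,2*np.pi,36);q=np.array([proj(p,[x+r*np.cos(k),y+r*np.sin(k),z]) for k in t]);return q.min(0),q.max(0)
print("rim if home",circ(.135,.015),"collar",circ(.092,.012))
for n,q in(("knob",(.606,-.068,.124)),("pivot",(.5,-.085,.073))):print(n,proj(p,q))
a,b=circ(.135,.015);u,v=((a+b)/2).astype(int)
cr=w[max(0,v-60):v+100,u-80:u+80];print(u-80,max(0,v-60))
s=cv2.imread("pics/lift_side.png")
o=np.zeros((600,800,3),np.uint8);o[:500,:]=cv2.resize(w,(800,500),interpolation=3)
cv2.imwrite("pics/v10.png",o[:500])
g=cv2.cvtColor(w,cv2.COLOR_BGR2GRAY);r=g[v,u-60:u+60];print(v,u-60,r[::3]);print("col",v-50,g[max(0,v-50):v+60,u][::3])
E
```

```text
time_s: 15.75
ee_pos: [0.5026, 0.1351, 0.2531]
orientation: [3.141, -0.0, 1.571]
ft_force: [-0.7, 0.1, -0.3]
grip_width: 0.0511
grasp_force: 0.0
time_s: 16.75
ee_pos: [0.5027, -0.014, 0.253]
orientation: [3.142, -0.0, 1.572]
ft_force: [0.3, -0.1, 1.0]
grip_width: 0.0598
grasp_force: 0.0
rim if home (array([293.5996, -47.8972]), array([339.2367,   4.3884])) collar (array([300.9185, -18.6571]), array([331.612 ,  15.9988]))
knob [435.7311 255.6443]
pivot [312.5188 248.9524]
236 0
-21 256 [13 13 20 15 19 20 19 21 17 17 19 22 23 17 18 18 21 18 19 18 15 19 23 22
 21 19 19 21 18 23 21 15 24 19 22 23 18 20 18 21]
col -71 [194 196  70  69  85 165 195 211 213 157 195 197 126]
```

```bash
python3 - <<'E'
from h import *
np.set_printoptions(precision=1,suppress=True)
p=camera_params("side");a=camera("side")[:,:,::-1];cv2.imwrite("pics/side6.png",a)
w=cv2.imread("pics/w6.png")
u,v=proj(p,(.503,.1354,.11)).astype(int);print("side crop origin",u-40,v-40)
for z in(.088,.135): print(z,proj(p,(.503,.1354,z)))
o=np.zeros((600,800,3),np.uint8)
o[:320,:320]=cv2.resize(a[v-40:v+40,u-40:u+40],(320,320),interpolation=3)
o[:320,320:]=cv2.resize(w[200:333,220:420],(480,320),interpolation=3)
o[320:,:]=cv2.resize(w[200:340,60:460],(800,280),interpolation=3)
cv2.imwrite("pics/last.png",o)
E
```

```text
side crop origin 276 195
0.088 [316.1 243.2]
0.135 [316.2 226.8]
```

View pics/last.png

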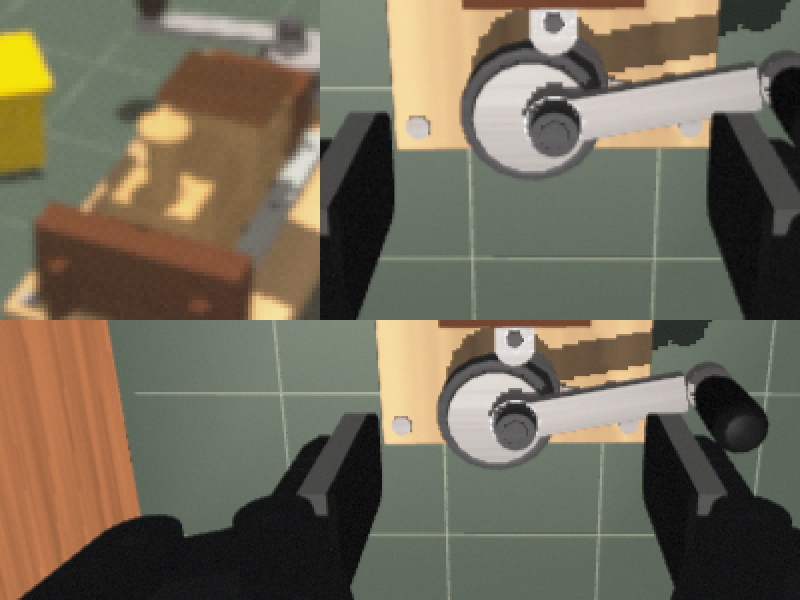

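The side crop puts the chimney's rim at full pixel (316.8,226.3), against (316.2,226.8) predicted for fully home. It stands upright and let go. The wrist crops show the pivot bolt at (317.5,255) and the knob top at (432.5,256) in full pixels.

```bash
python3 - <<'E'
from h import *
import pickle
np.set_printoptions(precision=4,suppress=True)
p=pickle.load(open("pics/w6.pkl","rb"))
p0={'fov_y': 61.995824311545086, 'cx': 315.6626817182346, 'cy': 200.71153439716653, 'rvec': np.array([-2.86255376e+00, -2.45113247e-03,  1.68785599e-03]), 'tvec': np.array([-0.6492894 , -0.03723675,  0.37892985])}
K=tri(ray(p0,(263,270)),ray(p,(432.5,256)));print("knob tri",K)
print(plane(p0,(263,270),.124),plane(p,(432.5,256),.124))
for z in (.073,.082,.09): print("piv",z,plane(p,(317.5,255),z))
# disc centre, strap: ellipse of steel disc by base edges; jig base rear edge & sides in w6
g=cv2.cvtColor(cv2.imread("pics/w6.png"),cv2.COLOR_BGR2GRAY)
w=cv2.imread("pics/w1.png");P=pickle.load(open("pics/w1.pkl","rb"))
h=cv2.cvtColor(w,cv2.COLOR_BGR2HSV)
# base edges in w1 between wood base and mat on both sides (z=.018)
mat=((h[...,0]>35)&(h[...,0]<95))
for v in (150,180,210,240,262):
    nz=np.flatnonzero(~mat[v,200:440]&(h[v,200:440,2]>100))+200
    print(v,nz.min(),nz.max(),plane(P,(nz.min()-.5,v),.018)[:2],plane(P,(nz.max()+.5,v),.018)[:2])
E
```

```text
knob tri (array([ 0.6048, -0.0681,  0.1181]), np.float64(0.002772509771079402))
[ 0.6059 -0.0619  0.124 ] [ 0.6033 -0.0683  0.124 ]
piv 0.073 [ 0.5051 -0.0917  0.073 ]
piv 0.082 [ 0.505  -0.0875  0.082 ]
piv 0.09 [ 0.505  -0.0837  0.09  ]
150 249 387 [0.4228 0.0497] [0.5835 0.0499]
180 251 386 [0.4232 0.0143] [0.5844 0.0144]
210 253 384 [ 0.4237 -0.023 ] [ 0.5842 -0.0228]
240 255 382 [ 0.4242 -0.0623] [ 0.584  -0.0621]
262 256 397 [ 0.424  -0.0925] [ 0.6048 -0.0923]
```

```bash

python3 -m jog '[{"fingers":0.3,"travel":[0.2,-0.1,0],"rot":[0,0,0]},{"fingers":0.3,"travel":[0.45,-0.2,0],"rot":[0,0,0]},{"fingers":0.3,"travel":[0.67,-0.35,0],"rot":[0,0,0]},{"fingers":0.3,"travel":[0.67,-0.367,-0.2],"rot":[0,0,0]},{"fingers":0.3,"travel":[0.67,-0.367,-0.4],"rot":[0,0,0]},{"fingers":0.3,"travel":[0.67,-0.367,-0.4],"rot":[0,0,0]},{"fingers":0.3,"travel":[0.67,-0.367,-0.4],"rot":[0,0,0]},{"fingers":0.3,"travel":[0.67,-0.367,-0.4],"rot":[0,0,0]},{"fingers":0.3,"travel":[0.67,-0.367,-0.4],"rot":[0,0,0]},{"fingers":0.3,"travel":[0.67,-0.367,-0.4],"rot":[0,0,0]}]'
python3 - <<'E'
from h import *
np.set_printoptions(precision=4,suppress=True)
p=camera_params("wrist");w=camera("wrist")[:,:,::-1];cv2.imwrite("pics/w7.png",w);T=env.observe()["ee_pos"]
h=cv2.cvtColor(w,cv2.COLOR_BGR2HSV);u,v=proj(p,(.603,-.069,.124)).astype(int);print(u,v,T)
def circ(z,r):
    t=np.linspace(0,2*np.pi,36);q=np.array([proj(p,[.603+r*np.cos(k),-.069+r*np.sin(k),z]) for k in t]);return q.min(0),q.max(0)
print(circ(.124,.0125))
for r in range(max(0,v-40),min(400,v+40),8): print(r,h[r,u-56:u+57:7,2])
E
```

```text
time_s: 17.85
ee_pos: [0.6038, -0.0698, 0.1944]
orientation: [3.139, 0.0, 1.571]
ft_force: [-0.1, 0.1, 0.1]
grip_width: 0.0597
grasp_force: 0.0
313 216 [ 0.6036 -0.0698  0.1941]
(array([294.3066, 197.9544]), array([333.1895, 234.837 ]))
176 [109 117 124 126 118 119  55  57 126  55 134 134 131 129 129 129 126]
184 [109 114 122 127 118 118 142  90  91  94 135 132 131 130 128 126 122]
192 [ 84  80 225 241 237 238 197  15  18  14  56 131 129 127 126 123 123]
200 [233 233 235 236 238 240  13  18  14  16  19 130 127 125 125 122 124]
208 [230 231 231 231 231 232  14  22  25  20  16 160 157 157 154 156 163]
216 [221 216 228 249 243 241  26  18  20  19  16 125 124 122 123 123 163]
224 [235 233 234 224 229 241 101  48  51  20  24 124 123 122 120 123 176]
232 [236 234 235 241 245 241 131 129 128 126 125 123 122 121 122 120 179]
240 [136 137 136 136 135 132 130 128 125 124 124 122 122 120 121 121 167]
248 [135 135 135 134 130 131 129 127 125 125 121 122 121 121 120 119 146]
```

```bash

python3 -m jog '[{"fingers":0.3,"travel":[0,0.005,-0.2],"rot":[0,0,0]},{"fingers":0.3,"travel":[0,0.007,-0.4],"rot":[0,0,0]},{"fingers":0.3,"travel":[0,0.007,-0.55],"rot":[0,0,0]},{"fingers":0.3,"travel":[0,0.007,-0.64],"rot":[0,0,0]},{"fingers":0.3,"travel":[0,0.007,-0.64],"rot":[0,0,0]},{"fingers":0.6,"travel":[0,0.007,-0.64],"rot":[0,0,0]},{"fingers":1,"travel":[0,0.007,-0.64],"rot":[0,0,0]},{"fingers":1,"travel":[0,0.007,-0.64],"rot":[0,0,0]},{"fingers":1,"travel":[0,0.007,-0.64],"rot":[0,0,0]},{"fingers":1,"travel":[0,0.007,-0.64],"rot":[0,0,0]}]' 60
python3 - <<'E'
import numpy as np
C=np.array([.5047,-.087]);s=np.array([.6032,-.0689])
for a in np.linspace(10.4,-89.6,21): 
    q=C+.1*np.array([np.cos(np.radians(a)),np.sin(np.radians(a))]);print(round(a,1),np.round((q-s)/.15,3))
E
```

```text
time_s: 18.9
ee_pos: [0.6028, -0.0689, 0.0987]
orientation: [-3.142, 0.0, 1.571]
ft_force: [-3.8, 0.1, 5.8]
grip_width: 0.0225
grasp_force: 58.7
10.4 [-0.001 -0.   ]
5.4 [ 0.007 -0.058]
0.4 [ 0.01  -0.116]
-4.6 [ 0.008 -0.174]
-9.6 [ 0.001 -0.232]
-14.6 [-0.012 -0.289]
-19.6 [-0.029 -0.344]
-24.6 [-0.051 -0.398]
-29.6 [-0.077 -0.45 ]
-34.6 [-0.108 -0.499]
-39.6 [-0.143 -0.546]
-44.6 [-0.182 -0.589]
-49.6 [-0.225 -0.628]
-54.6 [-0.27  -0.664]
-59.6 [-0.319 -0.696]
-64.6 [-0.371 -0.723]
-69.6 [-0.424 -0.746]
-74.6 [-0.48  -0.763]
-79.6 [-0.536 -0.776]
-84.6 [-0.594 -0.784]
-89.6 [-0.652 -0.787]
```

```bash

python3 -m jog '[{"fingers":1,"travel":[0.007,-0.058,0],"rot":[0,0,0]},{"fingers":1,"travel":[0.01,-0.116,0],"rot":[0,0,0]},{"fingers":1,"travel":[0.008,-0.174,0],"rot":[0,0,0]},{"fingers":1,"travel":[0.001,-0.232,0],"rot":[0,0,0]},{"fingers":1,"travel":[-0.012,-0.289,0],"rot":[0,0,0]},{"fingers":1,"travel":[-0.029,-0.344,0],"rot":[0,0,0]},{"fingers":1,"travel":[-0.051,-0.398,0],"rot":[0,0,0]},{"fingers":1,"travel":[-0.077,-0.45,0],"rot":[0,0,0]},{"fingers":1,"travel":[-0.077,-0.45,0],"rot":[0,0,0]},{"fingers":1,"travel":[-0.077,-0.45,0],"rot":[0,0,0]}]' 60
python3 snap.py w8
python3 - <<'E'
from h import *
s=env.observe();p=camera_params("wrist");h=cv2.cvtColor(cv2.imread("pics/w8.png"),cv2.COLOR_BGR2HSV)
u,v=proj(p,np.array(s["ee_pos"])+[0,0,.026]).astype(int);print(u,v)
for r in range(v-56,min(400,v+60),8): print(r,h[r,u-64:u+65:8,2])
E
```

```text
time_s: 19.9
ee_pos: [0.5923, -0.1354, 0.0987]
orientation: [3.139, -0.001, 1.571]
ft_force: [-1.7, 2.6, 5.8]
grip_width: 0.0228
grasp_force: 58.8
315 303
247 [146 148 149 101  98  85  17  21  19  21  21 137  94  98 140 140 137]
255 [146 147  30  97  96  21  22  18  22  19  21  15  36  98  31  93 138]
263 [148  35  36  99  34  17  22  20  22  16  23  21  29  97  42  37 139]
271 [144  26  74  98  28  17  20  22  23  23  20  22  26  98 100  27  92]
279 [ 32  28  87 106  28  21  21  21  26  25  20  21  26 104 105  30  32]
287 [ 33  33  29  48  30  22  23  27  27  26  22  22  26 116  28  31  32]
295 [31 30 32 29 28 17 20 23 25 22 20 23 28 28 32 30 32]
303 [28 31 30 29 34 22 24 28 24 22 24 22 26 31 29 29 27]
311 [31 29 28 33 32 86 23 23 22 23 23 43 31 30 26 31 30]
319 [ 31  32  29  28  32 143 137  26  23  20 131 140  31  30  31  27  30]
327 [ 29  32  29  29  32 144 143 141 142 140 141 138  32  31  35  27  29]
335 [ 36  27  30  27 142 142 140 142 141 141 139 138 139  28  30  26  32]
343 [ 29  29  32  28 143 140 141 140 141 139 138 137 138  35  31  29  30]
351 [ 30  29  30  30 141 142 139 140 140 138 139 137 137  32  31  33  31]
359 [30 31 29 29 32 29 30 32 59 30 30 29 31 30 31 30 29]
```

```bash

python3 -m jog '[{"fingers":1,"travel":[-0.031,-0.049,0],"rot":[0,0,0]},{"fingers":1,"travel":[-0.066,-0.096,0],"rot":[0,0,0]},{"fingers":1,"travel":[-0.105,-0.139,0],"rot":[0,0,0]},{"fingers":1,"travel":[-0.148,-0.178,0],"rot":[0,0,0]},{"fingers":1,"travel":[-0.193,-0.214,0],"rot":[0,0,0]},{"fingers":1,"travel":[-0.242,-0.246,0],"rot":[0,0,0]},{"fingers":1,"travel":[-0.294,-0.273,0],"rot":[0,0,0]},{"fingers":1,"travel":[-0.347,-0.296,0],"rot":[0,0,0]},{"fingers":1,"travel":[-0.347,-0.296,0],"rot":[0,0,0]},{"fingers":1,"travel":[-0.347,-0.296,0],"rot":[0,0,0]}]' 60
```

```text
time_s: 20.95
ee_pos: [0.5414, -0.1806, 0.0987]
orientation: [3.136, 0.0, 1.571]
ft_force: [1.6, 2.9, 6.8]
grip_width: 0.0229
grasp_force: 59.0
```

```bash

python3 -m jog '[{"fingers":1,"travel":[-0.056,-0.017,0],"rot":[0,0,0]},{"fingers":1,"travel":[-0.112,-0.03,0],"rot":[0,0,0]},{"fingers":1,"travel":[-0.17,-0.038,0],"rot":[0,0,0]},{"fingers":1,"travel":[-0.228,-0.041,0],"rot":[0,0,0]},{"fingers":1,"travel":[-0.228,-0.041,0],"rot":[0,0,0]},{"fingers":1,"travel":[-0.228,-0.041,0],"rot":[0,0,0]},{"fingers":1,"travel":[-0.228,-0.041,0],"rot":[0,0,0]},{"fingers":1,"travel":[-0.228,-0.041,0],"rot":[0,0,0]},{"fingers":1,"travel":[-0.228,-0.041,0],"rot":[0,0,0]},{"fingers":1,"travel":[-0.228,-0.041,0],"rot":[0,0,0]}]' 60
python3 snap.py w9
python3 - <<'E'
from h import *
s=env.observe();print(s["ee_pos"],s["ft_force"]);p=camera_params("wrist");I=cv2.imread("pics/w9.png");h=cv2.cvtColor(I,cv2.COLOR_BGR2HSV)
for n,q in(("pivot",(.5047,-.087,.073)),("levmid",(.505,-.137,.073)),("knob",(.5055,-.187,.124))):print(n,proj(p,q))
# lever edges: bright low saturation between pivot and knob
for y in(-.152,-.147,-.142,-.137,-.132,-.127,-.122,-.117):
    u,v=proj(p,(.505,y,.073)).astype(int); r=(h[v,u-45:u+46,1]<60)&(h[v,u-45:u+46,2]>110)
    xs=np.flatnonzero(r)+u-45
    if len(xs): a=plane(p,(xs.min()-.5,v),.073);b=plane(p,(xs.max()+.5,v),.073);print(v,xs.min(),xs.max(),len(xs),a[:2].round(4),b[:2].round(4))
E
```

```text
time_s: 21.95
ee_pos: [0.5079, -0.1876, 0.0986]
orientation: [3.135, 0.002, 1.571]
ft_force: [1.7, 1.9, 7.1]
grip_width: 0.0228
grasp_force: 59.1
[ 0.5079252  -0.18756887  0.09867214] [3.40027763 1.24766852 7.20884684]
pivot [307.67409416  30.0507888 ]
levmid [308.85905334 147.05532562]
knob [309.07784729 301.5591448 ]
147 266 268 3 [ 0.4846 -0.137 ] [ 0.486 -0.137]
136 310 330 4 [ 0.5053 -0.1319] [ 0.5151 -0.1319]
125 308 330 8 [ 0.5044 -0.1268] [ 0.5151 -0.1268]
114 304 328 8 [ 0.5026 -0.1219] [ 0.5141 -0.1219]
102 302 329 14 [ 0.5017 -0.1166] [ 0.5145 -0.1166]
```

```bash
python3 - <<'E'
from h import *
import pickle
p=pickle.load(open("pics/w9.pkl","rb"));g=cv2.cvtColor(cv2.imread("pics/w9.png"),cv2.COLOR_BGR2GRAY)
for r in (40,55,70,85,100,115,130,145,160): print(r,g[r,270:352:2])
E
```

```text
40 [105 106 104 106 108 110  64  55  53  53  52  54  51  50  51  49  51  52
  52  53  52  49  51  55  53  53  54  51  54  46  55  65 108 107 106 108
 106 107 109 111 109]
55 [103 105 106 106 105 104 107 107  97 105 106  85  51  53  54  50  48  45
  45  42  45  49  52  55  53  53  80 107 107 110  94 108 104 105 106 107
 107 102  71  48  51]
70 [ 51  49  51  53  55  53  54  51  75 106 105 107 108 109 109 111 109 111
 111 111 109 109 107 109 109 110 109 106 110 113  98  55  52  52  52  51
  49  49  47  44  97]
85 [ 95  94  93  94  93  88  94 102  98 101 105 106 107 108 107 108 109 110
 110 110 108 108 108 107 109 108 108 106 107 110 104  96  91  94  94 109
 109 111 110 111 109]
100 [ 96  93  93  93  95  93  97  97  96  96 105 104 105 107 109 108 109 110
 107 109 109 108 107 108 107 108 106 106 107 111 106 109 111 108 110 108
 109 108 108 111 110]
115 [ 95  93  96  96  96  96  96  97  99  96 103 106 104 106 106 104 106 108
 108 109 108 109 108 106 107 108 106 107 106 107 107 104 111 110 109 108
 109 108 111 110 110]
130 [ 57  58  57  56  57  58  58  57  59  55  93 104 104 105 105 105 103 108
 106 108 107 106 107 106 107 104 106 105 106 108 107  75  58  56  57  58
  55  56  58  57  56]
145 [ 57  57  56  55  57  59  57  56  57  55  67 102 102 104 105 104 104 105
 106 107 108 106 104 106 106 107 106 104 104 106 109  95  57  58  58  56
  57  56  56  57  58]
160 [ 57  57  58  58  58  57  57  57  56  56  58  93 101 102 104 103 103 104
 104 104 106 108 106 106 104 103 105 105 102 105 107  99  59  56  58  59
  56  57  54  57  58]
```

```bash
python3 - <<'E'
from h import *
import pickle
p=pickle.load(open("pics/w9.pkl","rb"))
q=np.array([plane(p,c,.073)[:2] for c in((308.75,70),(310.9,130),(311.6,145),(312.3,160))]);print(q.round(4))
k=np.polyfit(q[:,1],q[:,0],1);print("angle from -y, deg",np.degrees(np.arctan(-k[0])),"x at pivot",np.polyval(k,-.087),"x at knob",np.polyval(k,-.187))
# cross-check camera yaw: jig base edges seen in this view (rows 60-85, z=.018)
h=cv2.cvtColor(cv2.imread("pics/w9.png"),cv2.COLOR_BGR2HSV)
for r in(4,12,20,28,36,44):
    m=np.flatnonzero((h[r,:,0]>8)&(h[r,:,0]<25)&(h[r,:,2]>60)&(h[r,:,1]>60)); m=m[(m>120)&(m<500)]
    print(r,m.min(),m.max(),plane(p,(m.min()-.5,r),.018)[:2].round(4),plane(p,(m.max()+.5,r),.018)[:2].round(4))
E
```

```text
[[ 0.5051 -0.103 ]
 [ 0.506  -0.1291]
 [ 0.5063 -0.136 ]
 [ 0.5066 -0.1431]]
angle from -y, deg 2.1371807421223137 x at pivot 0.5044704021007522 x at knob 0.5082022170843066
4 168 447 [ 0.4245 -0.0631] [ 0.5836 -0.0626]
12 169 446 [ 0.4246 -0.0671] [ 0.5835 -0.0666]
20 170 446 [ 0.4247 -0.0712] [ 0.584  -0.0708]
28 171 445 [ 0.4248 -0.0754] [ 0.5838 -0.0749]
36 172 444 [ 0.4248 -0.0796] [ 0.5837 -0.0792]
44 173 444 [ 0.4249 -0.0839] [ 0.5842 -0.0834]
```

```bash

python3 -m jog '[{"fingers":1,"travel":[-0.008,0,0],"rot":[0,0,0]},{"fingers":1,"travel":[-0.016,0,0],"rot":[0,0,0]},{"fingers":1,"travel":[-0.016,0,0],"rot":[0,0,0]},{"fingers":1,"travel":[-0.016,0,0],"rot":[0,0,0]},{"fingers":1,"travel":[-0.016,0,0],"rot":[0,0,0]},{"fingers":1,"travel":[-0.016,0,0],"rot":[0,0,0]},{"fingers":1,"travel":[-0.016,0,0],"rot":[0,0,0]},{"fingers":1,"travel":[-0.016,0,0],"rot":[0,0,0]},{"fingers":1,"travel":[-0.016,0,0],"rot":[0,0,0]},{"fingers":1,"travel":[-0.016,0,0],"rot":[0,0,0]}]' 60
python3 snap.py w10
python3 - <<'E'
from h import *
import pickle
p=pickle.load(open("pics/w10.pkl","rb"));g=cv2.cvtColor(cv2.imread("pics/w10.png"),cv2.COLOR_BGR2GRAY).astype(int)
q=[]
for r in range(124,166,4):
    row=g[r,270:352]; m=np.flatnonzero(row>82)+270; m=m[(m>280)&(m<342)]; q.append(plane(p,((m.min()+m.max())/2,r),.073)[:2])
q=np.array(q);k=np.polyfit(q[:,1],q[:,0],1);print(q[[0,-1]].round(4)," x@knob",np.polyval(k,-.187).round(4),"mid angle via pivot .5045:",np.degrees(np.arctan2(q[:,0]-.5045,-.087-q[:,1])).round(2))
# chimney and cab from the side camera
ps=camera_params("side");a=camera("side")[:,:,::-1];cv2.imwrite("pics/side10.png",a);b=cv2.imread("pics/side6.png")
h=cv2.cvtColor(a,cv2.COLOR_BGR2HSV)
A=a[195:275,276:356];B=b[195:275,276:356]
for n,o in(("before",B),("after",A)):
    m=(cv2.cvtColor(o,cv2.COLOR_BGR2GRAY)[24:38,30:54]>130);y,x=np.nonzero(m);print(n,"rim bright",m.sum(),x.mean()+306 if len(x) else 0,y.mean()+219 if len(y) else 0)
s=env.observe();print(s["time_s"],s["ee_pos"],s["ft_force"])
E
```

```text
time_s: 23.0
ee_pos: [0.5056, -0.1876, 0.0987]
orientation: [3.135, 0.002, 1.571]
ft_force: [3.3, 2.3, 6.9]
grip_width: 0.0229
grasp_force: 59.1
[[ 0.5049 -0.1264]
 [ 0.5051 -0.1451]]  x@knob 0.5058 mid angle via pivot .5045: [0.52 0.49 0.47 0.45 0.43 0.42 0.67 0.64 0.62 0.6  0.58]
before rim bright 123 315.5365853658537 226.8048780487805
after rim bright 191 318.3193717277487 226.4973821989529
23.1 [ 0.50559728 -0.1876551   0.098666  ] [3.35636686 2.8277776  6.64971357]
```

```bash
python3 - <<'E'
from h import *
for n in("side6","side10"):
    g=cv2.cvtColor(cv2.imread(f"pics/{n}.png"),cv2.COLOR_BGR2GRAY)
    print(n)
    for r in range(220,246,3): print(r,g[r,300:336:1])
E
```

```text
side6
220 [117 114 117 116 116 112 107 102  88  81  77  78  79  83  87  95 102 103
  96  90  84  85  86  85  80  81  82  79  85  79  81  83  81  81  80  80]
223 [113 115 116 114 103  87  73  70  72  65  77 105 136 154 172 192 208 205
 191 176 163 148 124 108 102  98  95  95  90  88  84  85  83  84  83  83]
226 [113 118 116 115 116 113 113 111 110 122 158 195 210 211 211 213 212 212
 209 208 209 204 192 156 119 110 111 111 110 109 111 112 111 111 110 108]
229 [116 119 120 114 116 115 117 115 121 135 142 151 168 181 190 195 199 198
 193 190 183 168 140 115 105 102 106 107 105 105 106 111 108 114 113 113]
232 [122 125 124 125 120 122 119 135 176 197 202 197 165 122 112 114 114 115
 115 116 107 104 102 103 103 107 104 103 105 105 107 108 109 106 110 110]
235 [115 115 117 114 113 110 107 105 110 129 170 185 157 119 112 113 116 117
 112 111 110 102 102 102 106 103 107 106 106 109 108 106 105 100 103 105]
238 [117 117 114 109 103 106 111 126 164 192 206 203 177 133 113 115 115 116
 113 110 115 140 148 137 120 110 110 109 106 108 105 104 105 102 103 101]
241 [148 162 143 117 113 136 173 196 
[... 930 characters left out ...]
52 122 115 115 119 119
 116 112 123 156 186 201 205 205 205 203 204 197 189 169 137 112 111 111]
235 [118 116 116 119 137 162 190 204 208 211 213 206 176 128 113 114 116 116
 113 113 129 175 199 207 206 207 204 201 202 201 197 190 174 151 123 107]
238 [117 123 147 184 200 206 207 210 211 209 209 205 173 126 113 114 118 117
 112 116 137 179 202 207 203 203 203 201 196 189 182 173 165 153 132 112]
241 [162 189 200 207 208 210 209 210 205 196 185 165 137 117 114 115 116 116
 113 116 133 175 200 210 210 210 209 205 194 176 161 156 145 133 117 111]
244 [203 208 207 204 197 196 202 197 167 123 110 109 110 111 114 116 117 119
 114 121 151 186 204 209 212 208 199 171 140 139 140 133 114 111 108 109]
```

The chimney's rim hasn't moved (row 226, columns 310–323 before and after). The lever is at its highest lift and still held, so I hand in.

```bash
python3 -c "
from station import hand_in
print(hand_in())"
```

```text
the job is handed in; nothing more can be done
None
```

The job is handed in at about 23 s: the chimney stands upright and fully home in the engine's hole and was let go, and the gripper still holds the cam lever at its highest lift; I did not measure that the cab gap had closed.

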